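Put four swapped dressing supplies back on their own base plates

ROBOT

A 6-joint arm with a two-finger parallel gripper is mounted at the origin on a cart in front of the work surface, level with it; the furniture and walls round the work are solid. World frame = base frame: x ahead of the robot, y to its left, z up, the work surface at z = 0. Lengths are in m, angles in rad, forces in N, time in s.
With the tool pointing down it reaches from about 0.35 to 0.875 m from the base axis. Payload 15.5 kg.
Tool frame: the origin (TCP) lies midway between the tips of the shut fingers; the grasp point (between the pads) lies 19 mm behind it; z points along the fingers, y is the line along which they close (so a half turn about z gives the same grasp; the last joint's range is limited). The gripper opens to 85 mm and grips with 20 to 120 N. Pads are 22 mm wide; open, the fingers measure 114 mm over their backs; the gripper's body (76 mm by 85 mm) begins 54 mm behind the grasp point. The pads swing forward as they close: fully open they stand 13 mm farther back than shut.
Start: joints at [-1.306, 0.494, 1.345, -0, 1.302, -0.096], TCP at [0.22, -0.585, 0.231] pointing down, gripper open.
Joint ranges: [-2.91, 2.91], [-0.82, 2.16], [0.22, 2.67], [-1.22, 4.37], [0.12, 2.79], [-3.08, 3.08]. Speed limits (rad/s): [1.89, 1.89, 2.57, 3.01, 3.01, 3.01].

INTERFACE

Orientations are given as a rotation vector (axis times angle).
In Python, from plant import manip gives the robot as it stands.
- The arm moves only by the shell command python3 -m jog 'ROWS' [FORCE]. ROWS is JSON, one flat list of numbers, 7 for each row, row after row: the shift along the world's x, y, z in m, then the turn, a rotation vector about the world's x, y, z in rad, then the closure, from 0 (fully open) to 1 (shut). A call has 1 to 5 rows; each row shifts and turns the commanded pose from where the row before left it; what a row does not reach is not made up. A row lasts 1/12 s, in which the tool goes at most 41.7 mm and 7.16 degrees, less where a joint would pass 70% of its speed; a pose out of reach is approached as far as the arm can. A call is refused whole if a number of a shift passes 0.0417 or a number of a turn 0.125, either way. A call with a gripper value outside its range is refused whole. The fingers move at their own pace and stop on an object; FORCE is the grip in N (left out, the last holds). Time passes only in rows, so rows that do not move let the fingers close. It gives the time, the measured TCP pose, the force, the opening and the grip force at its end, in the units of the state.
- manip.observe(): the state, without advancing time (a new reading comes with each control period).
- manip.get_image(name): name is "side" or "top" or "wrist"; returns the picture (400x640x3 uint8, blue, green, red); there is no depth.
- manip.calibration(name): a dict with "fx", "fy", "cx", "cy" (pixels), "rvec" (rotation vector, rad) and "tvec" (3), from world to camera coordinates, as OpenCV has them; the wrist camera has in their place "mount" (4x4, takes a point from camera to tool coordinates, whose origin is the TCP and whose axes are the flange's). Camera axes: x right, y down, z forward; pixel columns grow to the right and rows downward; lengths in m; the calibration is good to about 2 mm. A picture is of the moment at which its call begins: read the wrist's pose just before it. calibration takes no time and is no camera call.
- manip.sign_off(): hands the job in; it is judged then, once.
The state is a dict: "clock": time; "joint_pos": joint angles; "joint_velocities": joint speeds; "effort": joint torques, N m; "position": TCP position; "ee_rot": TCP orientation; "force": force on the tool from outside, world axes, zero at the start; "wrist_torque": the same for the moment, N m; "width": opening from 0.0 (shut) to 1.0 (fully open); "grip_force": force on a finger pad.
Only numpy, scipy, OpenCV 4.12 (cv2) and the standard library are available. Lean on these libraries where they do the work, as an engineer would, in place of code of your own. Each camera call takes 0.05 s, during which the arm holds its last target. There are 200 camera calls.

TASK

The four supplies on the bench have been put back on the wrong base plates. Swap them round, parking one on the empty rubber mat when you need a free spot, until the wound-wash bottle stands in the middle of the large round plate, the small brown bottle in the middle of the small round plate, the gauze roll in the middle of the square plate, and the swab packet in the middle of the oblong plate with its long side along the plate. All must end upright and let go; leave the pump bottle where it is.

Things in the scene. Friction and masses are not known exactly. Their poses are not given: they have to be found in the camera images.
- wash_bottle: White round wound-wash bottle with a blue cap, the largest of the four supplies: body 62 mm in diameter and straight-sided up to 80 mm, then a shoulder and a 32 mm cap; 125 mm tall in all, about 0.3 kg. Loose, upright. Origin: centre of its underside; z up.
- small_bottle: Small round brown bottle with a white cap: body 38 mm in diameter and straight-sided up to 46 mm, then a shoulder and a 24 mm cap; 78 mm tall, about 0.09 kg. Loose, upright. Origin: centre of its underside; z up.
- gauze_roll: White gauze bandage roll standing on end: about 46 mm in diameter (its loose end makes it 49 mm along its x), 63 mm tall, firm, 0.03 kg. Loose, upright. Origin: centre of its underside; z up.
- swab_packet: Thin upright white and turquoise swab packet (a rigid carton): 23 mm thick along its x, 75 mm long along its y, 98 mm tall, standing on its 23 x 75 mm edge. Loose, upright. Grip it across its 23 mm. Origin: centre of its underside; z up.
- large_round_plate: The large round base plate, 116 mm in diameter: home of the wound-wash bottle. Dark grey metal, 6 mm thick, screwed to the bench and never moves. At the start one wrong supply stands on it. Origin: centre of its underside; z up.
- small_round_plate: The small round base plate, 76 mm in diameter: home of the small brown bottle. Dark grey metal, 6 mm thick, screwed to the bench and never moves. At the start one wrong supply stands on it. Origin: centre of its underside; z up.
- square_plate: The square base plate, 84 x 84 mm: home of the gauze roll. Dark grey metal, 6 mm thick, screwed to the bench and never moves. At the start one wrong supply stands on it. Origin: centre of its underside; z up.
- oblong_plate: The oblong base plate, 52 mm along its x and 120 mm along its y: home of the swab packet. Dark grey metal, 6 mm thick, screwed to the bench and never moves. At the start one wrong supply stands on it. Origin: centre of its underside; z up.
- rubber_mat: Plain dark rubber mat, 110 x 110 mm, 6 mm thick, fixed to the bench and empty at the start: a free spot where one supply can be stood for a while. Origin: centre of its underside; z up.
- pump_bottle: Bystander: hand-rub bottle with a pump, about 74 x 67 mm and 168 mm tall, loose, on the bench to the right of the plates; leave it alone. Origin: centre of its underside; z up.
There are look-alikes about, which are no part of the job. What is shaped like the wash_bottle but yellow is not meant.

How it is judged:
At the end, for the whole second after the job is handed in: Each supply stands upright (within 0.12 rad) on the top of its own plate, its centre within 13 mm of the plate's centre (horizontally), at rest and released; the swab packet's long side is within 0.26 rad of the oblong plate's long side, either way round (horizontal distance between wash_bottle and large_round_plate below 0.013 m and z of wash_bottle in the frame of large_round_plate between 0.003 and 0.01 m and angle between each of wash_bottle, small_bottle, gauze_roll, swab_packet's own z axis and vertical below 0.12 rad and linear speed of each of wash_bottle, small_bottle, gauze_roll, swab_packet below 0.02 m/s and angular speed of each of wash_bottle, small_bottle, gauze_roll, swab_packet below 0.2 rad/s and contact force between each of wash_bottle, small_bottle, gauze_roll, swab_packet and the fingers below 0.05 N and horizontal distance between small_bottle and small_round_plate below 0.013 m and z of small_bottle in the frame of small_round_plate between 0.003 and 0.01 m and horizontal distance between gauze_roll and square_plate below 0.013 m and z of gauze_roll in the frame of square_plate between 0.003 and 0.01 m and horizontal distance between swab_packet and oblong_plate below 0.013 m and z of swab_packet in the frame of oblong_plate between 0.003 and 0.01 m and angle between the y axis of swab_packet and the y axis of oblong_plate, either way round below 0.26 rad); the robot touches nothing.
It fails at once if the pump bottle is shifted by more than 30 mm (distance of pump_bottle from where it was at the start of the episode above 0.03 m).
It also fails if it takes over 141 s, if anything falls off the work surface, if the arm or the gripper's body presses on something with over 40 N, if the wrist force passes 120 N, or if a joint passes its speed limit or range.

## Working session

There is one attempt and no reset: what is moved stays moved. The work goes in short steps, Python scripts to look and compute and a shell command to move; the robot and the scene stay as the last step left them, time stands still between calls to the robot, and variables do not carry over. Pictures are saved under pics/ and viewed, at most 17 in all, crops included, and the job is handed in when it is done.

```bash
mkdir -p pics; ls; python3 - <<'E'
from plant import manip
import cv2
for n in("top","side"):
    cv2.imwrite(f"pics/{n}0.png",manip.get_image(n)); print(n,manip.calibration(n))
print(manip.calibration("wrist"))
print(manip.observe())
E
```

```text
pics
top {'fx': 402.16100702166653, 'fy': 402.16100702166653, 'cx': 325.38060704259703, 'cy': 195.47754271131186, 'rvec': array([ 2.14014652, -2.16333848,  0.1532408 ]), 'tvec': array([-0.07112158,  0.55434524,  0.95964264])}
side {'fx': 363.2316526147304, 'fy': 363.2316526147304, 'cx': 313.9420782506677, 'cy': 201.39835818696275, 'rvec': array([ 0.10882017,  2.6290497 , -1.6002605 ]), 'tvec': array([0.53036893, 0.07207102, 0.8715422 ])}
{'fx': 290.8299370643957, 'fy': 290.8299370643957, 'cx': 319.00179599315334, 'cy': 209.00375451561686, 'mount': array([[-7.67173357e-04, -9.62926257e-01, -2.69763666e-01,
         6.90685982e-02],
       [ 9.99999675e-01, -6.72172868e-04, -4.44538011e-04,
        -1.28957915e-03],
       [ 2.46729506e-04, -2.69763919e-01,  9.62926460e-01,
        -1.42990044e-01],
       [ 0.00000000e+00,  0.00000000e+00,  0.00000000e+00,
         1.00000000e+00]])}
{'clock': 0.1, 'joint_pos': array([-1.30651870e+00,  4.94148744e-01,  1.34602858e+00, -1.54573610e-06,
        1.30246927e+00, -9.55044534e-02]), 'joint_velocities': array([-1.39201792e-03, -1.69104250e-03, -2.78782109e-04, -2.07768067e-03,
       -9.20675430e-05,  2.61354316e-04]), 'effort': array([ 2.41462156e-03, -8.83588529e+01, -3.84558535e+01,  9.38002495e-05,
        5.29314042e-03, -5.88762958e-07]), 'position': array([ 0.21996708, -0.58469987,  0.2307564 ]), 'ee_rot': array([-3.08986415e+00, -5.61913960e-01,  1.41823481e-04]), 'force': array([ 0.59588855,  0.95121093, -0.7389447 ]), 'wrist_torque': array([0.03935788, 0.00106116, 0.03583173]), 'grip_force': 0.0, 'width': 1.0017356403334023}
```

View pics/top0.png

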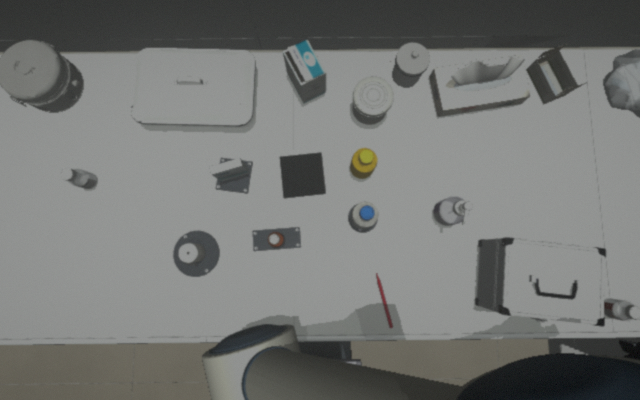

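View pics/side0.png

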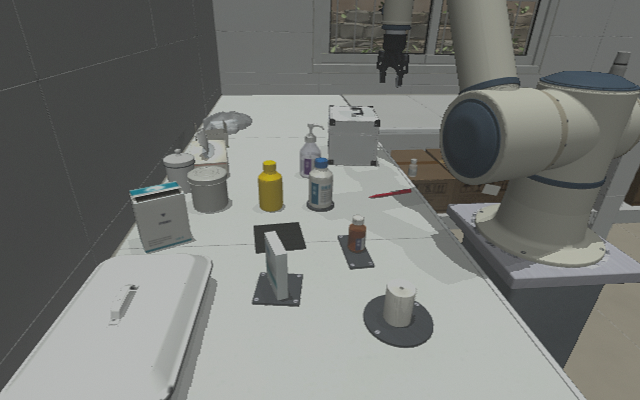

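The top view shows gauze on the large round plate (190,253), the small bottle on the oblong plate (276,239), the swab packet on the square plate (233,173), and the wash bottle on the small round plate (365,215). The mat is at (302,174), the yellow look-alike at (365,160) and the pump bottle at (452,211). The side view agrees. I'll enlarge both.

```bash
python3 - <<'E'
import cv2
a=cv2.imread("pics/top0.png")[140:290,165:405]; b=cv2.imread("pics/side0.png")[150:350,220:460]
a=cv2.convertScaleAbs(a,alpha=1.6,beta=20)
cv2.imwrite("pics/topc.png",cv2.resize(a[:, :120],None,fx=4,fy=4,interpolation=cv2.INTER_CUBIC))
cv2.imwrite("pics/topd.png",cv2.resize(a[:, 105:],None,fx=4,fy=4,interpolation=cv2.INTER_CUBIC))
E
```

```text
(no output)
```

View pics/topc.png

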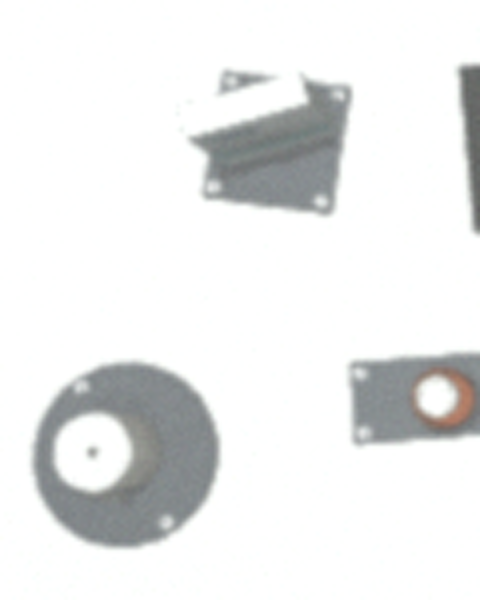

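View pics/topd.png

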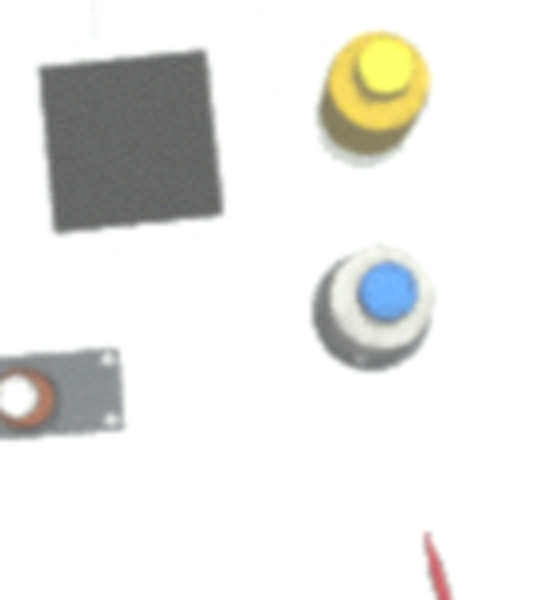

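In the crops I read the plate corners and rims and the cap centres. Only the left end of the packet's top, around (180,112), is washed out.

```bash
cat > h.py <<'E'
from plant import manip
import cv2, numpy as np
from scipy.spatial.transform import Rotation as R
def ray(K,uv,Rcw,o,z):
    d=Rcw@np.array([(uv[0]-K['cx'])/K['fx'],(uv[1]-K['cy'])/K['fy'],1.0]); return (o+d*(z-o[2])/d[2])[:2]
def fixed(n,uv,z):
    K=manip.calibration(n); r=R.from_rotvec(K['rvec']).as_matrix().T
    return ray(K,uv,r,-r@K['tvec'],z)
def wrist(uv,z,p,rv):
    K=manip.calibration('wrist'); M=K['mount']; r=R.from_rotvec(rv).as_matrix()
    return ray(K,uv,r@M[:3,:3],np.array(p)+r@M[:3,3],z)
def proj(n,X):
    K=manip.calibration(n); M=np.array([[K['fx'],0,K['cx']],[0,K['fy'],K['cy']],[0,0,1.]])
    return cv2.projectPoints(np.array(X,float).reshape(-1,1,3),K['rvec'],K['tvec'],M,None)[0].reshape(-1,2)
E
python3 - <<'E'
from h import *
np.set_printoptions(precision=4,suppress=True)
C=lambda x,y,o:((x+.5)/4-.5+o,(y+.5)/4-.5+140)
def f(name,pts,o,z):
    P=np.array([fixed('top',C(x,y,o),z) for x,y in pts]); print(name,P.mean(0),P.tolist() if len(P)==1 else np.diff(P,axis=0).round(4).tolist(), [round(float(np.linalg.norm(d)),4) for d in np.diff(P,axis=0)])
f('large',[(34,454),(219,454),(126,362),(126,547)],165,.006)
f('gauze',[(93,452)],165,.069)
f('square',[(226,72),(351,88),(331,214),(204,197)],165,.006)
f('swab',[(300,73),(310,102),(192,139),(180,112)],165,.104)
f('small',[(437,397)],165,.084)
f('oblong',[(350,363),(355,445),(544,429),(539,349)],165,.006)
f('mat',[(40,67),(205,50),(222,214),(56,232)],270,.006)
f('sround',[(373.5,310)],270,.006)
f('wash',[(388,291)],270,.131)
f('yellow',[(385,66)],270,.125)
im=cv2.imread("pics/top0.png")[150:195,205:260]
cv2.imwrite("pics/sw.png",cv2.resize(cv2.convertScaleAbs(im,alpha=1.1,beta=-20),None,fx=10,fy=10,interpolation=cv2.INTER_CUBIC))
E
```

```text
large [0.4154 0.2487] [[-0.0013, -0.116], [0.0583, 0.0602], [-0.115, -0.0038]] [0.116, 0.0838, 0.115]
gauze [0.4168 0.2485] [[0.41679930672040993, 0.24848656942818226]] []
square [0.6133 0.1575] [[-0.0114, -0.0812], [-0.0824, 0.0117], [0.0119, 0.0816]] [0.082, 0.0832, 0.0825]
swab [0.6159 0.1548] [[-0.0174, -0.0062], [-0.0213, 0.0684], [0.0161, 0.0074]] [0.0185, 0.0716, 0.0178]
small [0.4463 0.0443] [[0.4463366550473371, 0.04433678801367484]] []
oblong [0.4492 0.0476] [[-0.0515, -0.0039], [0.0087, -0.1188], [0.0503, 0.003]] [0.0516, 0.1191, 0.0504]
mat [ 0.6129 -0.0183] [[0.0102, -0.1072], [-0.1079, -0.0099], [-0.0105, 0.1064]] [0.1077, 0.1084, 0.1069]
sround [ 0.5014 -0.1724] [[0.5014254748054956, -0.17237917276967257]] []
wash [ 0.5016 -0.1685] [[0.5015519503876174, -0.16848631384144586]] []
yellow [ 0.6318 -0.1707] [[0.6317825339122631, -0.1706667949038405]] []
```

View pics/sw.png

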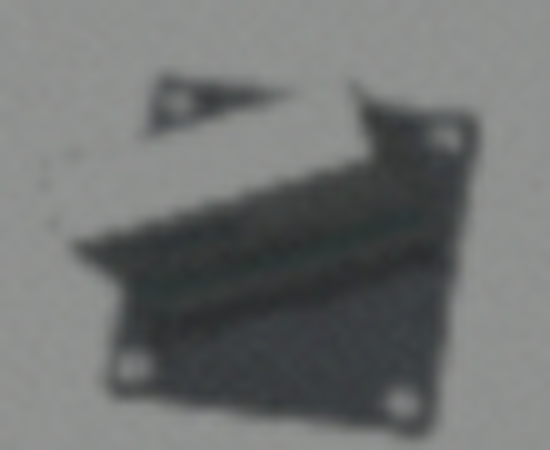

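Sizes check out: plate diameter 116 mm, oblong 51×119, mat about 108. Each supply stands within 5 mm of its plate's centre. The packet's yaw is about +17° and the oblong plate's about +4°.

Plan: small bottle→mat, packet→oblong, gauze→square, wash→large, small→small round. I'll hold the tool's closing line at about 107° yaw, along the packet's thickness. The first move takes the tool above the small bottle.

```bash

python3 -m jog '[0.0133,0.037,0,0,0,0.1,0, 0.0133,0.037,0,0,0,0.1,0, 0.0133,0.037,0,0,0,0.1,0, 0.0133,0.037,0,0,0,0.1,0, 0.0133,0.037,0,0,0,0.1,0]' 40
python3 -m jog '[0.0133,0.037,0,0,0,0.1,0, 0.0133,0.037,0,0,0,0.1,0, 0.0133,0.037,0,0,0,0.1,0, 0.0133,0.037,0,0,0,0.1,0, 0.0133,0.037,0,0,0,0.1,0]'
python3 -m jog '[0.0133,0.037,0,0,0,0.1,0, 0.0133,0.037,0,0,0,0.1,0, 0.0133,0.037,0,0,0,0.1,0, 0.0133,0.037,0,0,0,0.1,0, 0.0133,0.037,0,0,0,0.1,0]'
python3 -m jog '[0.0133,0.037,0,0,0,0,0, 0.0133,0.037,0,0,0,0,0, 0,0,0,0,0,0,0, 0,0,0,0,0,0,0]'
```

```text
clock: 0.52
position: [0.2866, -0.398, 0.231]
ee_rot: [-2.852, -1.315, -0.0]
force: [1.1, -1.2, 0.2]
width: 1.004
grip_force: 0.0
clock: 0.93
position: [0.3531, -0.2131, 0.2312]
ee_rot: [-2.438, -1.981, -0.0]
force: [1.2, 0.6, -0.3]
width: 1.0
grip_force: 0.0
clock: 1.35
position: [0.4196, -0.028, 0.2313]
ee_rot: [1.872, 2.523, -0.0]
force: [1.5, -0.3, 0.1]
width: 1.002
grip_force: 0.0
clock: 1.68
position: [0.4463, 0.0458, 0.231]
ee_rot: [-1.873, -2.522, 0.0]
force: [-0.8, -0.6, 0.5]
width: 1.001
grip_force: 0.0
```

```bash
python3 - <<'E'
from h import *
s=manip.observe(); cv2.imwrite("pics/w1.png",manip.get_image("wrist")); print(s['position'],s['ee_rot'])
K=manip.calibration('wrist');M=K['mount'];r=R.from_rotvec(s['ee_rot']).as_matrix()
for n,X in [('small cap',(.4463,.0443,.084)),('oblong c',(.4492,.0476,.006)),('large',(.4154,.2487,.006)),('gauze top',(.4168,.2485,.069)),('swab',(.6166,.1555,.104)),('square',(.6133,.1575,.006))]:
    t=M[:3,:3].T@(r.T@(np.array(X)-s['position'])-M[:3,3]); print(n,K['fx']*t[0]/t[2]+K['cx'],K['fy']*t[1]/t[2]+K['cy'])
E
```

```text
[0.44627828 0.04583034 0.23100228] [-1.87311477e+00 -2.52160190e+00  3.83287496e-04]
small cap 318.0717376546346 199.60731096549046
oblong c 321.1737426238515 183.33819460138992
large 344.90187902289966 0.9878607244907016
gauze top 352.41481259334626 -28.015614064032405
swab 533.1438559457022 143.33773366314668
square 474.95423612809503 136.78528779242419
```

View pics/w1.png

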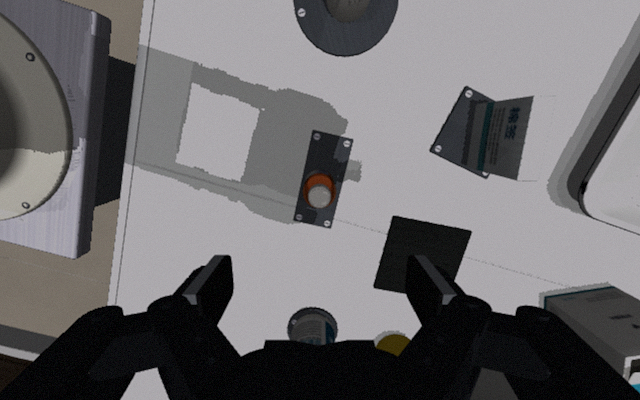

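The wrist view agrees with the top view to about 3 mm: cap at (319,196), predicted (318,200); oblong plate centre (323,180), predicted (321,183). Now I'll descend and grip.

```bash

python3 -m jog '[0,0,-0.035,0,0,0,0, 0,0,-0.035,0,0,0,0, 0,0,-0.035,0,0,0,0, 0,0,-0.035,0,0,0,0, 0,0,-0.03,0,0,0,0]' 40
python3 -m jog '[0,0,-0.02,0,0,0,0, 0,0,-0.015,0,0,0,0, 0,0,-0.008,0,0,0,0, 0,0,0,0,0,0,0, 0,0,0,0,0,0,0]'
for i in 1 2 3; do python3 -m jog '[0,0,0,0,0,0,1, 0,0,0,0,0,0,1, 0,0,0,0,0,0,1, 0,0,0,0,0,0,1, 0,0,0,0,0,0,1]'; done
```

```text
clock: 2.15
position: [0.4453, 0.0426, 0.0596]
ee_rot: [-1.881, -2.516, 0.001]
force: [1.3, -0.3, -1.0]
width: 0.999
grip_force: 0.0
clock: 2.57
position: [0.4461, 0.0433, 0.0186]
ee_rot: [-1.88, -2.517, 0.0]
force: [0.2, -0.3, -0.0]
width: 1.0
grip_force: 0.0
clock: 2.98
position: [0.4465, 0.044, 0.019]
ee_rot: [1.878, 2.518, 0.001]
force: [-0.2, 0.2, 13.1]
width: 0.425
grip_force: 38.5
clock: 3.4
position: [0.4465, 0.044, 0.0189]
ee_rot: [1.877, 2.518, 0.001]
force: [-1.4, -0.7, 13.8]
width: 0.424
grip_force: 38.5
clock: 3.82
position: [0.4465, 0.044, 0.0189]
ee_rot: [1.878, 2.518, 0.001]
force: [-1.5, -1.2, 13.4]
width: 0.424
grip_force: 38.5
```

```bash

python3 -m jog '[0,0,0.02,0,0,0,1, 0,0,0.03,0,0,0,1, 0,0,0.03,0,0,0,1, 0,0,0.01,0,0,0,1, 0.02,-0.007,0,0,0,0,1]'
python3 -m jog '[0.03,-0.011,0,0,0,0,1, 0.03,-0.011,0,0,0,0,1, 0.03,-0.011,0,0,0,0,1, 0.03,-0.011,0,0,0,0,1, 0.027,-0.011,0,0,0,0,1]'
python3 -m jog '[0,0,0,0,0,0,1, 0,0,0,0,0,0,1, 0,0,-0.03,0,0,0,1, 0,0,-0.03,0,0,0,1, 0,0,-0.015,0,0,0,1]'
python3 -m jog '[0,0,-0.008,0,0,0,1, 0,0,-0.004,0,0,0,1, 0,0,-0.002,0,0,0,1, 0,0,0,0,0,0,1, 0,0,0,0,0,0,1]'
```

```text
clock: 4.23
position: [0.4642, 0.0378, 0.1109]
ee_rot: [1.877, 2.519, 0.001]
force: [-0.1, 0.2, -0.5]
width: 0.422
grip_force: 40.7
clock: 4.65
position: [0.6148, -0.0185, 0.1086]
ee_rot: [1.878, 2.518, 0.0]
force: [0.2, 0.4, -1.3]
width: 0.422
grip_force: 40.7
clock: 5.07
position: [0.6107, -0.0173, 0.0308]
ee_rot: [-1.876, -2.516, 0.003]
force: [-1.0, -0.7, -2.0]
width: 0.42
grip_force: 40.6
clock: 5.48
position: [0.6137, -0.018, 0.0203]
ee_rot: [1.877, 2.517, 0.001]
force: [0.4, -0.3, -0.1]
width: 0.424
grip_force: 40.6
```

```bash

python3 -m jog '[0,0,-0.0015,0,0,0,1, 0,0,0,0,0,0,0.3, 0,0,0,0,0,0,0, 0,0,0,0,0,0,0, 0,0,0,0,0,0,0]'
python3 -m jog '[0,0,0,0,0,0,0, 0,0,0.02,0,0,0,0, 0,0,0.035,0,0,0,0, 0,0,0.035,0,0,0,0, 0,0,0.035,0,0,0,0]'
python3 -m jog '[0,0,0.035,0,0,0,0, 0,0,0.03,0,0,0,0, 0,0.03,0.02,0,0,0,0, 0.001,0.035,0,0,0,0,0, 0.001,0.035,0,0,0,0,0]'
python3 -m jog '[0,0.035,0,0,0,0,0, 0.001,0.035,0,0,0,0,0, 0,0.005,0,0,0,0,0, 0,0,0,0,0,0,0, 0,0,0,0,0,0,0]'
python3 - <<'E'
from h import *
s=manip.observe(); cv2.imwrite("pics/w2.png",manip.get_image("wrist")); print(s['position'],s['ee_rot'])
E
```

```text
clock: 5.9
position: [0.6132, -0.018, 0.0179]
ee_rot: [1.878, 2.518, 0.0]
force: [-0.3, 0.3, 1.2]
width: 0.963
grip_force: 0.0
clock: 6.32
position: [0.6127, -0.0179, 0.144]
ee_rot: [-1.878, -2.518, 0.001]
force: [1.1, -0.1, 0.2]
width: 1.001
grip_force: 0.0
clock: 6.73
position: [0.6158, 0.0827, 0.2296]
ee_rot: [1.879, 2.515, 0.003]
force: [0.8, -0.3, -1.0]
width: 1.003
grip_force: 0.0
clock: 7.15
position: [0.616, 0.1568, 0.2276]
ee_rot: [-1.877, -2.519, 0.001]
force: [0.5, -0.4, -0.0]
width: 1.004
grip_force: 0.0
[0.61595289 0.1568138  0.22761403] [-1.87735928e+00 -2.51889679e+00  9.09739602e-04]
```

View pics/w2.png

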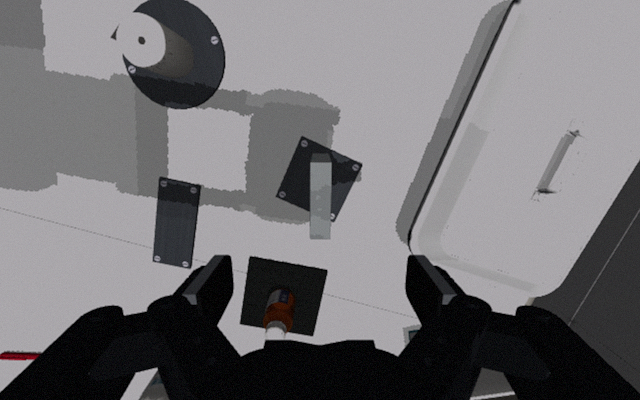

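The packet is upright and square to the fingers, its top centred at about (320,196). The oblong plate is empty and the small bottle stands on the mat. I'll measure from this view.

```bash
python3 - <<'E'
from h import *
p=[0.61595289,0.1568138,0.22761403]; q=[-1.87735928e+00,-2.51889679e+00,9.09739602e-04]
np.set_printoptions(precision=4,suppress=True)
for n,uv,z in [('swab',[(310,153),(331,153),(331,240),(310,240)],.104),('oblong',[(161,177),(200,185),(191,268),(153,261)],.006),('gauze',[(141,41)],.069),('large',[(173.5,53)],.006),('square',[(303,136),(362,164),(337,221),(277,195)],.006),('mat',[(249,257),(327,270),(317,335),(241,323)],.006)]:
    P=np.array([wrist(x,z,p,q) for x in uv]);print(n,P.mean(0),[round(float(np.linalg.norm(d)),4) for d in np.diff(P,axis=0)])
E
```

```text
swab [0.6163 0.1626] [0.019, 0.0841, 0.0206]
oblong [0.4508 0.0516] [0.0492, 0.119, 0.0519]
gauze [0.4164 0.2508] []
large [0.4156 0.2546] []
square [0.6158 0.1627] [0.0806, 0.0805, 0.0852]
mat [ 0.6147 -0.0138] [0.1084, 0.1072, 0.1131]
```

```bash

python3 -m jog '[0,0,-0.035,0,0,0,0, 0,0,-0.035,0,0,0,0, 0,0,-0.035,0,0,0,0, 0,0,-0.035,0,0,0,0, 0,0,-0.025,0,0,0,0]'
python3 -m jog '[0,0,-0.012,0,0,0,0, 0,0,-0.006,0,0,0,0, 0,0,0,0,0,0,1, 0,0,0,0,0,0,1, 0,0,0,0,0,0,1]'
python3 -m jog '[0,0,0,0,0,0,1, 0,0,0,0,0,0,1, 0,0,0,0,0,0,1, 0,0,0,0,0,0,1, 0,0,0,0,0,0,1]'
python3 -m jog '[0,0,0,0,0,0,1, 0,0,0,0,0,0,1, 0,0,0,0,0,0,1, 0,0,0,0,0,0,1, 0,0,0,0,0,0,1]'
```

```text
clock: 7.62
position: [0.6152, 0.1551, 0.0601]
ee_rot: [-1.88, -2.515, 0.003]
force: [0.4, 0.2, -1.5]
width: 0.998
grip_force: 0.0
clock: 8.03
position: [0.6173, 0.157, 0.0465]
ee_rot: [1.878, 2.517, 0.003]
force: [-0.6, -0.3, -0.8]
width: 0.604
grip_force: 0.0
clock: 8.45
position: [0.6168, 0.1572, 0.046]
ee_rot: [1.877, 2.517, 0.002]
force: [-1.6, -0.5, 8.2]
width: 0.252
grip_force: 39.9
clock: 8.87
position: [0.6168, 0.1572, 0.046]
ee_rot: [1.877, 2.517, 0.002]
force: [-1.1, -0.6, 9.6]
width: 0.247
grip_force: 39.9
```

```bash

python3 -m jog '[0,0,0.02,0,0,0,1, 0,0,0.03,0,0,0,1, 0,0,0.03,0,0,0,1, 0,0,0.01,0,0,0,1, -0.02,-0.013,0,0,0,-0.03,1]'
python3 -m jog '[-0.03,-0.0195,0,0,0,-0.04,1, -0.03,-0.0195,0,0,0,-0.04,1, -0.03,-0.0195,0,0,0,-0.04,1, -0.03,-0.0195,0,0,0,-0.04,1, -0.02,-0.013,0,0,0,-0.026,1]'
python3 -m jog '[-0.0065,-0.0045,0,0,0,0,1, 0,0,0,0,0,0,1, 0,0,-0.03,0,0,0,1, 0,0,-0.03,0,0,0,1, 0,0,-0.015,0,0,0,1]'
python3 -m jog '[0,0,-0.007,0,0,0,1, 0,0,-0.004,0,0,0,1, 0,0,-0.001,0,0,0,1, 0,0,0,0,0,0,1, 0,0,0,0,0,0,1]'
python3 - <<'E'
from h import *
cv2.imwrite("pics/s3.png",cv2.resize(manip.get_image("side")[190:350,250:450],None,fx=4,fy=3.75)); 
E
```

```text
clock: 9.28
position: [0.6006, 0.1456, 0.1385]
ee_rot: [1.91, 2.486, 0.01]
force: [-1.0, -1.2, -1.1]
width: 0.252
grip_force: 39.5
clock: 9.7
position: [0.4531, 0.052, 0.1349]
ee_rot: [-2.141, -2.298, 0.001]
force: [0.5, -0.3, -0.3]
width: 0.247
grip_force: 39.5
clock: 10.12
position: [0.4505, 0.0489, 0.0578]
ee_rot: [2.138, 2.302, 0.0]
force: [-0.0, 0.2, -0.0]
width: 0.248
grip_force: 39.6
clock: 10.53
position: [0.4504, 0.0486, 0.0485]
ee_rot: [2.138, 2.3, 0.002]
force: [-0.0, -0.4, 0.4]
width: 0.246
grip_force: 39.6
```

View pics/s3.png

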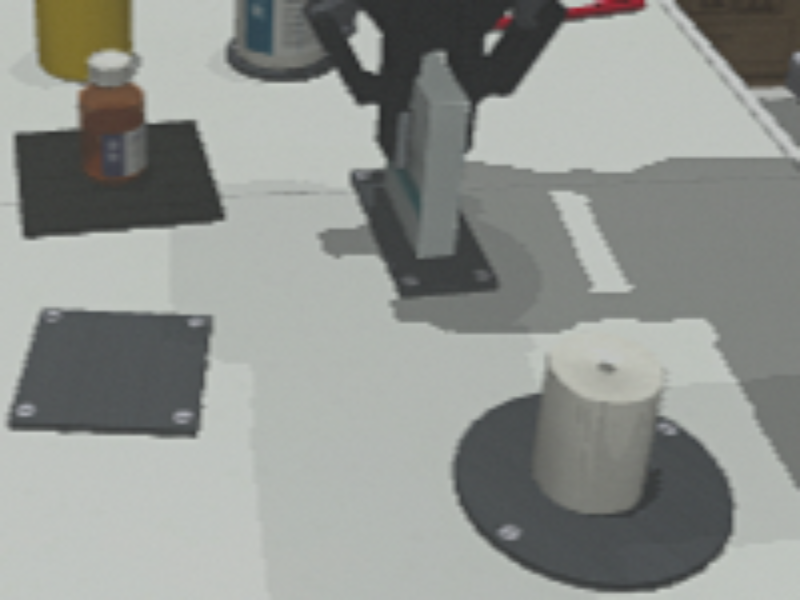

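The side view shows the packet centred and lined up just above the oblong plate, with the square plate empty. Next I'll lower it, release, and go for the gauze.

```bash

python3 -m jog '[0,0,-0.0025,0,0,0,1, 0,0,0,0,0,0,0.7, 0,0,0,0,0,0,0, 0,0,0,0,0,0,0, 0,0,0,0,0,0,0]'
python3 -m jog '[0,0,0,0,0,0,0, 0,0,0.02,0,0,0,0, 0,0,0.035,0,0,0,0, 0,0,0.035,0,0,0,0, 0,0,0.035,0,0,0,0]'
python3 -m jog '[0,0,0.015,0,0,0,0, -0.006,0.035,0,0,0,0,0, -0.006,0.035,0,0,0,0,0, -0.006,0.035,0,0,0,0,0, -0.006,0.035,0,0,0,0,0]'
python3 -m jog '[-0.006,0.035,0,0,0,0,0, -0.004,0.0265,0,0,0,0,0, 0,0,0,0,0,0,0, 0,0,0,0,0,0,0, 0,0,0,0,0,0,0]'
python3 - <<'E'
from h import *
im=manip.get_image("top"); cv2.imwrite("pics/t4.png",cv2.resize(im[140:290,165:345],None,fx=4,fy=4,interpolation=cv2.INTER_CUBIC))
s=manip.observe();cv2.imwrite("pics/w4.png",manip.get_image("wrist")); print(s['position'],s['ee_rot'])
E
```

```text
clock: 11.0
position: [0.4497, 0.0485, 0.0454]
ee_rot: [2.139, 2.301, 0.0]
force: [0.3, -0.4, -0.5]
width: 0.71
grip_force: 0.0
clock: 11.42
position: [0.449, 0.0485, 0.1717]
ee_rot: [-2.138, -2.3, 0.001]
force: [1.7, 0.4, -0.0]
width: 1.003
grip_force: 0.0
clock: 11.83
position: [0.4251, 0.1898, 0.1855]
ee_rot: [2.14, 2.3, 0.001]
force: [1.4, -0.3, -0.6]
width: 1.002
grip_force: 0.0
clock: 12.25
position: [0.4155, 0.2496, 0.1852]
ee_rot: [2.138, 2.302, -0.001]
force: [-0.4, -0.7, 0.7]
width: 1.0
grip_force: 0.0
[0.4156134  0.24927458 0.18518871] [-2.13931637e+00 -2.30058522e+00  7.72800881e-04]
```

View pics/w4.png

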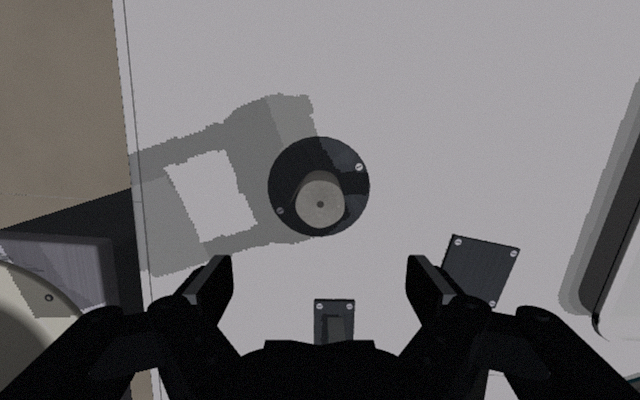

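The gauze (320,204) sits between the fingers and the packet stands on the oblong plate. Gripping the gauze now.

```bash

python3 -m jog '[0,0,-0.035,0,0,0,0, 0,0,-0.035,0,0,0,0, 0,0,-0.035,0,0,0,0, 0,0,-0.03,0,0,0,0, 0,0,-0.02,0,0,0,0]' 30
python3 -m jog '[0,0,-0.01,0,0,0,0, 0,0,0,0,0,0,0, 0,0,0,0,0,0,1, 0,0,0,0,0,0,1, 0,0,0,0,0,0,1]'
python3 -m jog '[0,0,0,0,0,0,1, 0,0,0,0,0,0,1, 0,0,0,0,0,0,1, 0,0,0,0,0,0,1, 0,0,0,0,0,0,1]'
python3 -m jog '[0,0,0.02,0,0,0,1, 0,0,0.03,0,0,0,1, 0,0,0.03,0,0,0,1, 0,0,0.01,0,0,0,1, 0.02,-0.009,0,0,0,0,1]'
python3 -m jog '[0.035,-0.016,0,0,0,0,1, 0.035,-0.016,0,0,0,0,1, 0.035,-0.016,0,0,0,0,1, 0.035,-0.016,0,0,0,0,1, 0.025,-0.011,0,0,0,0,1]'
python3 -m jog '[0.0125,-0.006,0,0,0,0,1, 0,0,0,0,0,0,1, 0,0,-0.03,0,0,0,1, 0,0,-0.03,0,0,0,1, 0,0,-0.015,0,0,0,1]'
python3 -m jog '[0,0,-0.008,0,0,0,1, 0,0,-0.004,0,0,0,1, 0,0,-0.001,0,0,0,1, 0,0,0,0,0,0,1, 0,0,0,0,0,0,1]'
python3 - <<'E'
from h import *
a=manip.get_image("side")[190:350,250:450]; b=manip.get_image("top")[140:290,165:345]
cv2.imwrite("pics/st5.png",np.hstack([cv2.resize(a,None,fx=2.2,fy=2.2,interpolation=cv2.INTER_CUBIC),cv2.resize(b,(352,352))]))
E
```

```text
clock: 12.77
position: [0.4151, 0.2486, 0.028]
ee_rot: [-2.14, -2.299, 0.003]
force: [0.2, 0.4, -0.2]
width: 1.002
grip_force: 0.0
clock: 13.18
position: [0.4165, 0.2502, 0.0216]
ee_rot: [2.139, 2.3, 0.003]
force: [0.5, 0.8, -0.2]
width: 0.604
grip_force: 0.0
clock: 13.6
position: [0.4164, 0.2503, 0.0216]
ee_rot: [2.138, 2.3, 0.003]
force: [-0.9, -2.3, 11.4]
width: 0.53
grip_force: 29.0
clock: 14.02
position: [0.4344, 0.2422, 0.1137]
ee_rot: [2.136, 2.302, 0.005]
force: [0.8, 1.0, -0.1]
width: 0.531
grip_force: 31.2
clock: 14.43
position: [0.6037, 0.1644, 0.1115]
ee_rot: [2.139, 2.299, 0.003]
force: [-0.6, -0.1, -0.3]
width: 0.532
grip_force: 31.1
clock: 14.85
position: [0.6113, 0.1601, 0.0334]
ee_rot: [-2.138, -2.3, 0.003]
force: [-0.6, -1.6, -1.0]
width: 0.527
grip_force: 31.1
clock: 15.27
position: [0.6138, 0.1603, 0.0235]
ee_rot: [2.138, 2.3, 0.002]
force: [-0.1, 0.0, -0.4]
width: 0.527
grip_force: 31.1
```

View pics/st5.png

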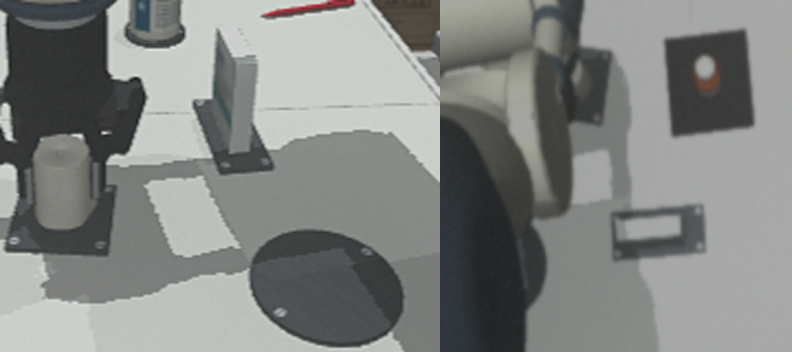

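Gauze is over the square plate's centre, and the packet is well centred on the oblong plate. Release, then on to the wash bottle.

```bash

python3 -m jog '[0,0,-0.002,0,0,0,1, 0,0,0,0,0,0,0.3, 0,0,0,0,0,0,0, 0,0,0,0,0,0,0, 0,0,0,0,0,0,0]'
python3 -m jog '[0,0,0,0,0,0,0, 0,0,0.02,0,0,0,0, 0,0,0.035,0,0,0,0, 0,0,0.035,0,0,0,0, 0,0,0.035,0,0,0,0]'
python3 -m jog '[0,0,0.035,0,0,0,0, 0,0,0.025,0,0,0,0, -0.0112,-0.0327,0,0,0,0,0, -0.0112,-0.0327,0,0,0,0,0, -0.0112,-0.0327,0,0,0,0,0]'
python3 -m jog '[-0.0112,-0.0327,0,0,0,0,0, -0.0112,-0.0327,0,0,0,0,0, -0.0112,-0.0327,0,0,0,0,0, -0.0112,-0.0327,0,0,0,0,0, -0.0112,-0.0327,0,0,0,0,0]'
python3 -m jog '[-0.0112,-0.0327,0,0,0,0,0, -0.0112,-0.0327,0,0,0,0,0, 0,0,0,0,0,0,0, 0,0,0,0,0,0,0, 0,0,0,0,0,0,0]'
python3 - <<'E'
from h import *
s=manip.observe();cv2.imwrite("pics/w6.png",manip.get_image("wrist")); print(s['position'],s['ee_rot'])
E
```

```text
clock: 15.78
position: [0.6132, 0.16, 0.0203]
ee_rot: [2.139, 2.301, -0.0]
force: [-0.4, -0.3, 0.1]
width: 0.997
grip_force: 0.0
clock: 16.2
position: [0.6127, 0.16, 0.1465]
ee_rot: [-2.139, -2.301, 0.001]
force: [0.5, 0.3, -0.9]
width: 0.999
grip_force: 0.0
clock: 16.62
position: [0.5791, 0.0612, 0.2058]
ee_rot: [2.137, 2.302, 0.001]
force: [0.9, -0.4, -0.4]
width: 0.996
grip_force: 0.0
clock: 17.03
position: [0.5227, -0.103, 0.2054]
ee_rot: [2.139, 2.301, 0.0]
force: [1.1, -0.6, -0.4]
width: 1.003
grip_force: 0.0
clock: 17.45
position: [0.5011, -0.1669, 0.2053]
ee_rot: [-2.14, -2.3, -0.0]
force: [-0.0, -0.1, 0.3]
width: 1.001
grip_force: 0.0
[ 0.50110298 -0.16688792  0.20527652] [-2.13958476e+00 -2.30011278e+00 -2.39535386e-04]
```

View pics/w6.png

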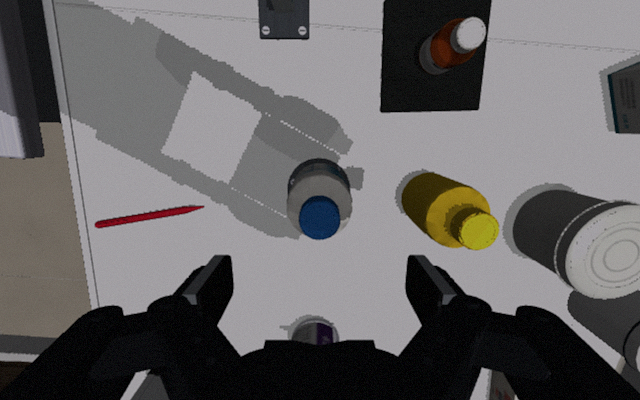

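```bash
python3 - <<'E'
from h import *
p=[0.50110298,-0.16688792,0.20527652]; q=[-2.13958476,-2.30011278,-2.39535386e-04]
print(wrist((319.5,218),.131,p,q),'plate far rim',wrist((320,157),.006,p,q), 'left',wrist((288,187),.006,p,q),'pump px',wrist((315,317),.1,p,q))
E
python3 -m jog '[0,0,-0.035,0,0,0,0, 0,0,-0.035,0,0,0,0, 0,0,-0.03,0,0,0,0, 0,0,-0.02,0,0,0,0, 0,0,-0.012,0,0,0,0]' 60
python3 -m jog '[0,0,-0.008,0,0,0,0, 0,0,-0.003,0,0,0,0, 0,0,0,0,0,0,0, 0,0,0,0,0,0,0]'
```

```text
[ 0.50163274 -0.16516992] plate far rim [ 0.49991347 -0.13002164] left [ 0.46428417 -0.16817042] pump px [ 0.50532632 -0.27750632]
clock: 17.92
position: [0.5005, -0.1653, 0.0709]
ee_rot: [-2.135, -2.301, 0.001]
force: [0.2, 0.1, 0.0]
width: 1.001
grip_force: 0.0
clock: 18.25
position: [0.5017, -0.1668, 0.0629]
ee_rot: [2.138, 2.301, 0.0]
force: [0.1, 0.2, -0.4]
width: 1.005
grip_force: 0.0
```

```bash

python3 -m jog '[0,0,0,0,0,0,1, 0,0,0,0,0,0,1, 0,0,0,0,0,0,1, 0,0,0,0,0,0,1, 0,0,0,0,0,0,1]' 60
python3 -m jog '[0,0,0,0,0,0,1, 0,0,0,0,0,0,1, 0,0,0,0,0,0,1, 0,0,0.005,0,0,0,1, 0,0,0.015,0,0,0,1]'
python3 - <<'E'
from h import *
print(wrist((319,187),.006,[0.4156134,0.24927458,0.18518871],[-2.13931637,-2.30058522,7.728e-04]))
E
```

```text
clock: 18.67
position: [0.5014, -0.1672, 0.0634]
ee_rot: [2.138, 2.3, 0.001]
force: [-3.3, 2.0, 16.1]
width: 0.696
grip_force: 61.5
clock: 19.08
position: [0.5003, -0.1666, 0.0816]
ee_rot: [-2.138, -2.299, 0.001]
force: [-0.1, 0.4, -2.9]
width: 0.694
grip_force: 65.6
[0.41544885 0.25454518]
```

```bash

python3 -m jog '[0,0,0.025,0,0,0,1, 0,0,0.03,0,0,0,1, 0,0,0.03,0,0,0,1, 0,0,0.025,0,0,0,1, 0,0.015,0,0,0,0,1]'
python3 -m jog '[-0.0064,0.031,0,0,0,0,1, -0.0064,0.031,0,0,0,0,1, -0.0064,0.031,0,0,0,0,1, -0.0064,0.031,0,0,0,0,1, -0.0064,0.031,0,0,0,0,1]'
python3 -m jog '[-0.0064,0.031,0,0,0,0,1, -0.0064,0.031,0,0,0,0,1, -0.0064,0.031,0,0,0,0,1, -0.0064,0.031,0,0,0,0,1, -0.0064,0.031,0,0,0,0,1]'
python3 -m jog '[-0.0064,0.031,0,0,0,0,1, -0.0064,0.031,0,0,0,0,1, -0.0064,0.021,0,0,0,0,1, -0.0028,0.0105,0,0,0,0,1, 0,0,0,0,0,0,1]'
python3 -m jog '[0,0,0,0,0,0,1, 0,0,-0.03,0,0,0,1, 0,0,-0.03,0,0,0,1, 0,0,-0.03,0,0,0,1, 0,0,-0.02,0,0,0,1]'
python3 -m jog '[0,0,-0.01,0,0,0,1, 0,0,-0.005,0,0,0,1, 0,0,-0.002,0,0,0,1, 0,0,0,0,0,0,1, 0,0,0,0,0,0,1]'
python3 - <<'E'
from h import *
a=manip.get_image("side")[180:360,250:450]; b=manip.get_image("top")[140:290,165:405]
cv2.imwrite("pics/st7.png",np.hstack([cv2.resize(a,(400,360),interpolation=cv2.INTER_CUBIC),cv2.resize(b,(400,360))]))
E
```

```text
clock: 19.5
position: [0.5035, -0.1544, 0.1974]
ee_rot: [2.135, 2.294, 0.003]
force: [1.6, -0.3, -2.8]
width: 0.694
grip_force: 65.7
clock: 19.92
position: [0.4685, 0.0043, 0.1927]
ee_rot: [2.139, 2.3, 0.0]
force: [0.8, 0.2, -2.2]
width: 0.694
grip_force: 65.7
clock: 20.33
position: [0.4364, 0.1594, 0.1927]
ee_rot: [2.139, 2.301, 0.001]
force: [1.6, 0.6, -2.4]
width: 0.698
grip_force: 65.7
clock: 20.75
position: [0.4145, 0.2531, 0.1925]
ee_rot: [-2.136, -2.303, -0.001]
force: [0.1, -0.5, -2.9]
width: 0.698
grip_force: 65.6
clock: 21.17
position: [0.4149, 0.2498, 0.0804]
ee_rot: [-2.14, -2.299, 0.002]
force: [-0.3, -0.9, -3.0]
width: 0.694
grip_force: 65.6
clock: 21.58
position: [0.4158, 0.2513, 0.066]
ee_rot: [2.139, 2.3, 0.002]
force: [0.4, -0.4, -2.9]
width: 0.693
grip_force: 65.6
```

View pics/st7.png

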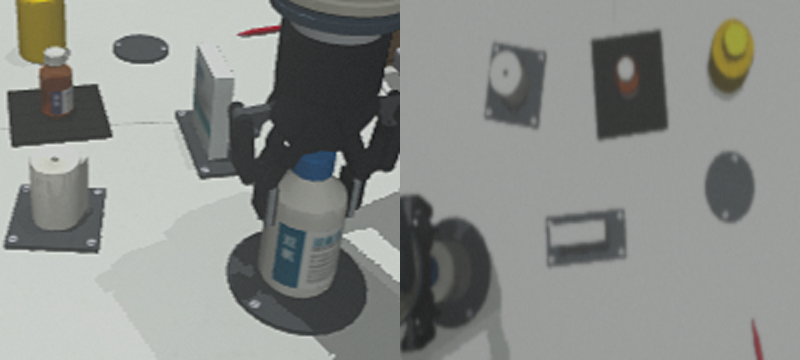

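The wash bottle hangs just above the large plate's centre. The gauze, packet and small bottle all stand well, and the small round plate is free. Release, then fetch the small bottle.

```bash

python3 -m jog '[0,0,-0.0026,0,0,0,1, 0,0,0,0,0,0,0.4, 0,0,0,0,0,0,0, 0,0,0,0,0,0,0, 0,0,0,0,0,0,0]' 40
python3 -m jog '[0,0,0,0,0,0,0, 0,0,0.02,0,0,0,0, 0,0,0.035,0,0,0,0, 0,0,0.035,0,0,0,0, 0,0,0.035,0,0,0,0]'
python3 -m jog '[0,0,0.02,0,0,0,0, 0.02,-0.0269,0,0,0,0,0, 0.02,-0.0269,0,0,0,0,0, 0.02,-0.0269,0,0,0,0,0, 0.02,-0.0269,0,0,0,0,0]'
python3 -m jog '[0.02,-0.0269,0,0,0,0,0, 0.02,-0.0269,0,0,0,0,0, 0.02,-0.0269,0,0,0,0,0, 0.02,-0.0269,0,0,0,0,0, 0.02,-0.0269,0,0,0,0,0]'
python3 -m jog '[0.0175,-0.0269,0,0,0,0,0, 0,0,0,0,0,0,0, 0,0,0,0,0,0,0]'
python3 - <<'E'
from h import *
im=manip.get_image("top")
g=cv2.cvtColor(im,cv2.COLOR_BGR2GRAY)[195:245,340:390]
_,t=cv2.threshold(g,0,255,cv2.THRESH_BINARY_INV+cv2.THRESH_OTSU)
n,l,st,c=cv2.connectedComponentsWithStats(t); print(st.tolist(),c.tolist())
k=1+np.argmax(st[1:,4]); u=c[k]+[340,195]; print(u,fixed('top',u,.006))
s=manip.observe();cv2.imwrite("pics/w8.png",manip.get_image("wrist")); print(s['position'],s['ee_rot'])
E
```

```text
clock: 22.1
position: [0.4153, 0.2516, 0.0629]
ee_rot: [2.139, 2.301, 0.001]
force: [-0.9, 0.3, -0.6]
width: 0.998
grip_force: 0.0
clock: 22.52
position: [0.4146, 0.2513, 0.189]
ee_rot: [-2.139, -2.301, 0.002]
force: [1.3, 0.4, -1.0]
width: 0.998
grip_force: 0.0
clock: 22.93
position: [0.4958, 0.1427, 0.2079]
ee_rot: [2.138, 2.302, 0.001]
force: [-0.3, 0.9, 1.3]
width: 1.001
grip_force: 0.0
clock: 23.35
position: [0.5958, 0.0079, 0.2076]
ee_rot: [-2.139, -2.301, 0.0]
force: [-0.2, -0.1, 0.3]
width: 1.002
grip_force: 0.0
clock: 23.6
position: [0.6131, -0.0189, 0.2072]
ee_rot: [-2.141, -2.298, 0.0]
force: [-0.2, 0.4, 0.7]
width: 1.001
grip_force: 0.0
[[0, 0, 50, 50, 1807], [8, 8, 30, 30, 693]] [[25.329828444936357, 25.310459324847812], [22.336219336219337, 22.386724386724385]]
[362.33621934 217.38672439] [ 0.50077627 -0.17067355]
[ 0.6124217  -0.01779704  0.2072295 ] [-2.13951480e+00 -2.29929756e+00  6.03522708e-04]
```

View pics/w8.png

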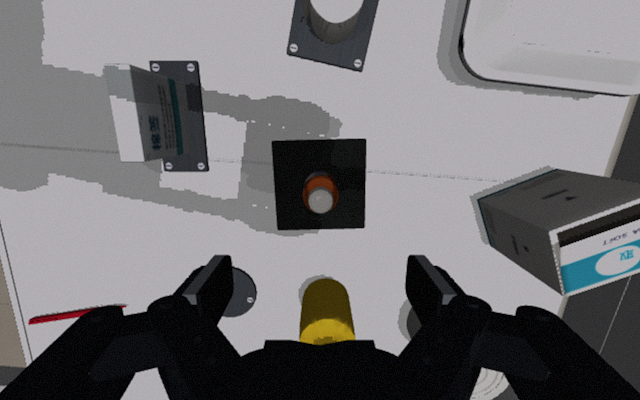

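The small bottle (320,201) is between the fingers. The free small plate measures (0.501,-0.171), matching the earlier estimate. Grip and place it.

```bash

python3 -m jog '[0,0,-0.035,0,0,0,0, 0,0,-0.035,0,0,0,0, 0,0,-0.035,0,0,0,0, 0,0,-0.035,0,0,0,0, 0,0,-0.025,0,0,0,0]' 40
python3 -m jog '[0,0,-0.015,0,0,0,0, 0,0,-0.008,0,0,0,0, 0,0,0,0,0,0,0, 0,0,0,0,0,0,1, 0,0,0,0,0,0,1]'
python3 -m jog '[0,0,0,0,0,0,1, 0,0,0,0,0,0,1, 0,0,0,0,0,0,1, 0,0,0,0,0,0,1, 0,0,0,0,0,0,1]'
python3 -m jog '[0,0,0,0,0,0,1, 0,0,0.02,0,0,0,1, 0,0,0.03,0,0,0,1, 0,0,0.03,0,0,0,1, 0,0,0.01,0,0,0,1]'
python3 -m jog '[-0.02,-0.0272,0,0,0,0,1, -0.02,-0.0272,0,0,0,0,1, -0.02,-0.0272,0,0,0,0,1, -0.02,-0.0272,0,0,0,0,1, -0.02,-0.0272,0,0,0,0,1]'
python3 -m jog '[-0.012,-0.016,0,0,0,0,1, 0,0,0,0,0,0,1, 0,0,-0.03,0,0,0,1, 0,0,-0.03,0,0,0,1, 0,0,-0.015,0,0,0,1]'
python3 -m jog '[0,0,-0.008,0,0,0,1, 0,0,-0.004,0,0,0,1, 0,0,-0.001,0,0,0,1, 0,0,0,0,0,0,1, 0,0,0,0,0,0,1]'
```

```text
clock: 24.12
position: [0.6109, -0.0161, 0.0402]
ee_rot: [-2.136, -2.301, 0.002]
force: [-0.3, 0.5, 0.5]
width: 1.002
grip_force: 0.0
clock: 24.53
position: [0.6133, -0.0172, 0.021]
ee_rot: [2.137, 2.3, 0.002]
force: [0.0, -0.2, 0.6]
width: 0.751
grip_force: 0.0
clock: 24.95
position: [0.6132, -0.0175, 0.0209]
ee_rot: [2.138, 2.3, 0.002]
force: [-1.4, 0.3, 10.3]
width: 0.429
grip_force: 39.3
clock: 25.37
position: [0.6144, -0.0177, 0.1141]
ee_rot: [2.136, 2.298, 0.005]
force: [1.7, 0.5, -0.2]
width: 0.422
grip_force: 40.5
clock: 25.78
position: [0.5116, -0.1545, 0.11]
ee_rot: [2.138, 2.301, 0.0]
force: [-0.2, -0.5, -0.4]
width: 0.424
grip_force: 40.5
clock: 26.2
position: [0.5001, -0.1691, 0.0327]
ee_rot: [-2.139, -2.3, 0.0]
force: [-0.8, 1.2, -0.7]
width: 0.427
grip_force: 40.5
clock: 26.62
position: [0.5013, -0.1696, 0.0226]
ee_rot: [2.138, 2.3, 0.001]
force: [0.6, -0.4, -0.5]
width: 0.424
grip_force: 40.5
```

Lower, release, and retreat upwards and back toward the robot, so the top camera sees everything.

```bash

python3 -m jog '[0,0,-0.0018,0,0,0,1, 0,0,0,0,0,0,0.3, 0,0,0,0,0,0,0, 0,0,0,0,0,0,0, 0,0,0,0,0,0,0]'
python3 -m jog '[0,0,0,0,0,0,0, 0,0,0.02,0,0,0,0, 0,0,0.035,0,0,0,0, 0,0,0.035,0,0,0,0, 0,0,0.035,0,0,0,0]'
python3 -m jog '[0,0,0.035,0,0,0,0, 0,0,0.035,0,0,0,0, 0,0,0.03,0,0,0,0, 0,0,0,0,0,0,0, -0.02,-0.025,0,0,0,0,0]'
python3 -m jog '[-0.02,-0.025,0,0,0,0,0, -0.02,-0.025,0,0,0,0,0, -0.01,-0.03,0,0,0,0,0, -0.01,-0.03,0,0,0,0,0, 0,-0.03,0,0,0,0,0]'
python3 -m jog '[0,-0.03,0,0,0,0,0, 0,-0.03,0,0,0,0,0, 0,-0.03,0,0,0,0,0, 0,0,0,0,0,0,0, 0,0,0,0,0,0,0]'
python3 - <<'E'
from h import *
a=manip.get_image("side")[150:350,230:460]; b=manip.get_image("top")
cv2.imwrite("pics/t9.png",b)
cv2.imwrite("pics/st9.png",np.vstack([cv2.resize(b[140:290,165:405],(720,450),interpolation=cv2.INTER_CUBIC)]))
cv2.imwrite("pics/s9.png",cv2.resize(a,(690,600),interpolation=cv2.INTER_CUBIC))
E
```

```text
clock: 27.03
position: [0.5007, -0.1695, 0.02]
ee_rot: [2.139, 2.301, 0.0]
force: [0.9, 0.2, 0.2]
width: 0.964
grip_force: 0.0
clock: 27.45
position: [0.5002, -0.1693, 0.1462]
ee_rot: [-2.138, -2.3, 0.0]
force: [0.8, -0.4, 0.3]
width: 1.002
grip_force: 0.0
clock: 27.87
position: [0.4834, -0.1928, 0.2469]
ee_rot: [2.133, 2.301, 0.004]
force: [-0.7, -0.2, -1.2]
width: 1.002
grip_force: 0.0
clock: 28.28
position: [0.4187, -0.3355, 0.2449]
ee_rot: [-2.139, -2.3, 0.0]
force: [1.1, 0.0, 0.3]
width: 1.005
grip_force: 0.0
clock: 28.7
position: [0.4202, -0.4256, 0.2443]
ee_rot: [-2.141, -2.299, -0.0]
force: [-0.8, 1.7, 0.9]
width: 1.003
grip_force: 0.0
```

View pics/st9.png

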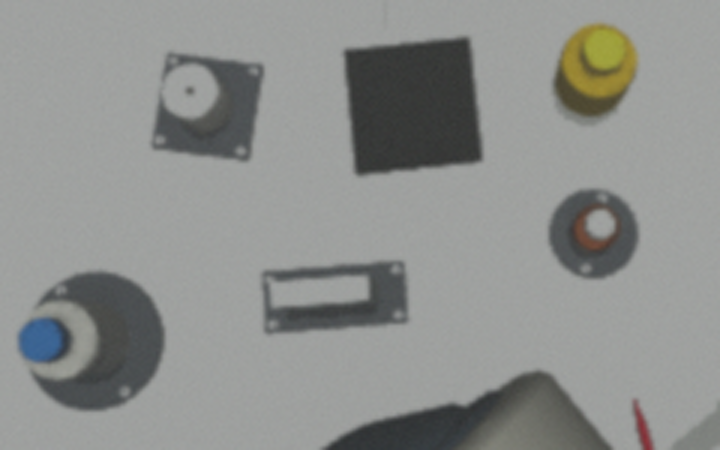

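View pics/s9.png

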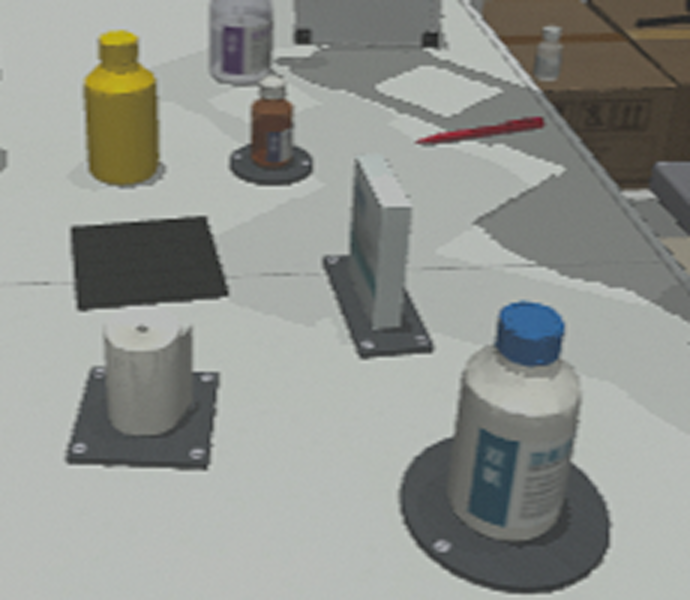

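All four stand on their own plates, upright. I'll check the offsets numerically.

```bash
python3 - <<'E'
from h import *
for n,uv,z,t in [('gauze',(190,91),.069,(.6133,.1575)),('wash',(43,340),.131,(.4154,.2487)),('swab',(320,291),.104,(.4492,.0476)),('small',(600,223),.084,(.5008,-.1707))]:
    p=fixed('top',((uv[0]+.5)/3-.5+165,(uv[1]+.5)/3-.5+140),z); print(n,p,(p-t)*1000)
E
```

```text
gauze [0.6141525  0.15845937] [0.85249799 0.95937499]
wash [0.41615741 0.2472295 ] [ 0.75740761 -1.47049641]
swab [0.45077795 0.04769933] [1.57795108 0.09932584]
small [ 0.50224068 -0.16882846] [1.44067551 1.87154443]
```

All offsets are under 3 mm, so I'm handing in.

```bash
python3 -c "
from plant import manip
print(manip.sign_off())"
```

```text
the job is handed in; nothing more can be done
None
```

The job is handed in, with no verdict returned: all four supplies stand upright and released on their own plates, each within 3 mm of centre by the top camera, and the pump bottle was not touched.

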